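# Shoot the safety bolt of an evidence crate

### The job

The evidence crate's lid is shut but not yet bolted. Press the spring catch bar down with one fingertip and, while keeping it down, push the bolt's upright pin with the other fingertip until the bolt is fully home in the keeper on the lid; then let go so that the catch springs right back up and locks it, and move clear. Pinch and lift nothing, and leave the phone, can, hammer and torch where they are.

Things in the scene. Friction and masses are not known exactly. Their poses are not given: they have to be found in the camera images.
- crate: Fixed wooden crate, 240 (its x) x 350 (its y) x 120 mm high; origin at the centre of its underside, z up; all offsets here are mm in its frame. Its turn about z varies. The lid (y 69 to 175 of the top) is shut and fixed. On the top is a steel bolt fitting; all of it but the catch bar and the bolt's pin stays below z 158. The catch bar is on the crate's -x side of the bolt.
- keeper (a point): Centre of the top of the bridge-shaped keeper on the lid, 30 wide, 18 long (crate y), at crate x +26, y +88, z 158. The bolt, a 16 mm rod along the crate's y at x +26, z 146, runs through two like guides at y -97 and +40 and is pushed to +y into the keeper.
- bolt (a joint): Travel of the bolt along the crate's +y, m: 0 drawn back, 0.047 fully home at its end stop. About 2 N friction. With the catch up it has about 2.5 mm play: the catch's tongue stands between four side lugs of the rod and bites again wherever it is let up. At the far end the catch springs fully up only with the bolt past 0.0445.
- pin_top (a point): Centre of the top of the bolt's round upright steel pin, 14 mm in diameter, the fitting's only upright pin; moves with the bolt. The pin is clear of the guides from z 158 up to this point at z 205, at crate x +26, y -45 when drawn back (y +2 when home). Push its -y side towards +y.
- catch (a joint): How far the spring catch bar is pressed straight down, m: 0 up (locking), 0.012 at its bottom stop. It frees the bolt beyond 0.006; hold it at about 0.009. About 2 N starts it, 6 N holds it at 0.009, 8 N at the bottom.
- catch_top (a point): Centre of the flat top of the catch bar, 26 wide (crate x), 140 long (crate y), parallel to the bolt, at crate x -30, y -45, z 178 when up; moves with it. A fingertip can press it anywhere and slide along it. 36 mm gap between bar and pin, 56 between centre lines: two fingertips 56 mm apart at one height, one pressing the bar to 0.009 (top then z 169), overlap the pin by 36 mm.
- phone: Loose small keypad phone, 110 x 48 x 14 mm, lying on the crate's lid; origin at the centre of its underside. To be left alone.
- can: Loose drinks can, 66 mm diameter, 115 mm high, upright on the table by the crate's -y end; origin at the centre of its underside. To be left alone.
- hammer: Loose hammer, 280 mm long, lying on the table on the crate's -x side, roughly along the crate's y; its own x runs along its handle towards the head. To be left alone.
- torch: Loose black torch, standing on its 48 mm wide head, 150 mm high, on the table on the crate's +x side; origin at the centre of its underside. To be left alone.

How it is judged:
By the outcome, as a careful person would: the job done as asked, in the order asked, and still so for the second after the job is handed in, with the robot touching nothing.
It also fails if it takes over 32 s, if anything falls off the work surface, if the arm or the gripper's body presses on something with over 40 N, if the wrist force passes 120 N, or if a joint passes its speed limit or range.

### The arm

A 7-joint arm with a two-finger parallel gripper is mounted at the origin on the work surface. World frame = base frame: x ahead of the robot, y to its left, z up, the work surface at z = 0. Lengths are in m, angles in rad, forces in N, time in s.
With the tool pointing down it reaches from about 0.425 to 0.875 m from the base axis. Payload 8.4 kg.
Tool frame: the origin (TCP) lies midway between the tips of the shut fingers; the grasp point (between the pads) lies 19 mm behind it; z points along the fingers, y is the line along which they close (so a half turn about z gives the same grasp; the last joint's range is limited). The gripper opens to 87 mm and grips with 3 to 60 N. Pads are 19 mm wide; open, the fingers measure 117 mm over their backs; the gripper's body (75 mm by 190 mm) begins 51 mm behind the grasp point.
Start: joints at [-1.421, 0.333, 0.04, 1.465, -0.013, 1.343, -0.059], TCP at [0.16, 0.63, 0.223] pointing down, gripper open.
Joint ranges: [-2.58, 2.58], [-0.38, 2.09], [-1.3, 1.39], [0.25, 2.4], [-1.5, 4.64], [0.08, 2.09], [-2.65, 2.65]. Speed limits (rad/s): [2.22, 2.22, 2.79, 2.79, 3.14, 3.14, 3.14].

### API

Orientations are given as [roll, pitch, yaw] about the fixed x, y, z axes, in that order (R = Rz(yaw) Ry(pitch) Rx(roll)).
In Python, from workcell import env, vision, job, nets gives the robot as it stands.
- The arm moves only by the tool step_arm, never from a script. Its arguments are lists of equal length, an entry for each row: "xyz": the shift along the tool's x, y, z each as a share of 0.5 m, from -1 to 1, a list of three; "rotation": the turn, a rotation vector about the tool's x, y, z each as a share of 90 degrees, from -1 to 1, a list of three. A call has 1 to 10 rows; each row is the pose to reach, as a shift and turn from the pose commanded when the call began, along the tool's axes at that moment; what a row does not reach only later rows make up. A row lasts 1/12 s, in which the tool goes at most 41.7 mm and 7.16 degrees, less where a joint would pass 70% of its speed; a pose out of reach is approached as far as the arm can. A call with a number of a shift or a turn outside -1 to 1 is refused whole. A call with a gripper value outside its range is refused whole. "fingers" is the opening, from -1 (shut) to 1 (fully open), so that 0 is half open, set as the call begins (left out, the last holds). The fingers move at their own pace and stop on an object; "force" is the grip in N (left out, the last holds). Time passes only in rows, so rows that repeat a pose let the fingers close. It gives the time, the measured TCP pose, the force, the opening and the grip force at its end, in the units of the state.
- env.sense(): the state, without advancing time (a new reading comes with each control period).
- vision.snapshot(name): name is "scene" or "top" or "wrist"; returns the picture (384x512x3 uint8, blue, green, red); there is no depth.
- vision.calibration(name): a dict with "fovy" (degrees; the focal length in pixels is half the picture's height over the tangent of half this angle, whatever the lens; pixels are square), "cx", "cy" (the principal point, pixels), "k1" (the pictures are not rectified: a ray, as slopes to the right and down, at radius r is drawn at 1 + k1 r^2 times it, then the intrinsics apply), "world_to_cam" (4x4, takes a point from world to camera coordinates); the wrist camera has in their place "tool_from_camera" (4x4, takes a point from camera to tool coordinates, whose origin is the TCP and whose axes are the flange's). Camera axes: x right, y down, z forward; pixel columns grow to the right and rows downward; lengths in m; the calibration is good to about 2 mm. A picture is of the moment at which its call begins: read the wrist's pose just before it. calibration takes no time and is no camera call.
- job.job_done(): hands the job in; it is judged then, once.
Trained networks look in the newest picture that a camera, given by its name, has taken for a name from the list of things; names that differ only in an ending like _2 or _b are one class to them, and where a whole thing is asked for, a point or a joint stands for the part that bears it (a point fixed in the world has none). Each returns a list of dicts, best first, with "confidence" (0 to 1); they miss things now and then, are a little off and sometimes report something else, mostly with a low value. They report only what shows in the picture. A call takes as long as a camera call.
- nets.silhouettes(camera, label): "mask" (384x512 bool, what is visible of it) and "box" ([centre column, centre row, width, height] in pixels, round what is visible of it).
The state is a dict: "time_s": time; "q": joint angles; "qvel": joint speeds; "effort": joint torques, N m; "ee_pos": TCP position; "tcp_rot": TCP orientation; "ft_force": force on the tool from outside, world axes, zero at the start; "wrist_torque": the same for the moment, N m; "grip_width": finger opening in m; "grasp_force": force on a finger pad.
Only numpy, scipy, OpenCV 4.12 (cv2) and the standard library are available. Lean on these libraries where they do the work, as an engineer would, in place of code of your own. Each camera call takes 0.05 s, during which the arm holds its last target. There are 200 camera calls.

## Working session

There is one attempt and no reset: what is moved stays moved. The work goes in short steps, Python scripts to look and compute and a tool call to move; the robot and the scene stay as the last step left them, time stands still between calls to the robot, and variables do not carry over. Pictures are saved under pics/ and viewed, at most 10 in all, crops included, and the job is handed in when it is done.

Besides the shell and the picture viewer there is one more tool, called by a JSON object that holds its "name" and its "arguments". step_arm: Moves the arm, as the interface text tells. Its arguments: {"type":"object","properties":{"xyz":{"type":"array"},"rotation":{"type":"array"},"fingers":{"type":"number"},"force":{"type":"number"}},"required":["xyz","rotation"]}

```bash
mkdir -p pics; cat > h.py <<'E'
import numpy as np, cv2
from workcell import env, vision, job, nets
def K(c):
    f=192/np.tan(np.radians(c["fovy"])/2); return f
def proj(c,P,w2c=None):
    w2c=c["world_to_cam"] if w2c is None else w2c
    P=np.atleast_2d(P); p=P@np.array(w2c)[:3,:3].T+np.array(w2c)[:3,3]
    s=p[:,:2]/p[:,2:]; s=s*(1+c["k1"]*(s**2).sum(1,keepdims=True))
    return s*K(c)+[c["cx"],c["cy"]]
E
python3 - <<'E'
from h import *
s=env.sense();print({k:np.round(v,3) for k,v in s.items()})
ims=[]
for n in("scene","top"):
    im=vision.snapshot(n);cv2.imwrite(f"pics/{n}0.png",im);print(n,vision.calibration(n))
    for l in("catch_top","pin_top","crate","phone","can","hammer","torch","keeper"):
        try:
            for d in nets.silhouettes(n,l)[:2]:print(n,l,round(d["confidence"],2),np.round(d["box"],1))
        except Exception as e:print(l,e)
E
```

```text
{'time_s': np.float64(0.0), 'q': array([-1.421,  0.334,  0.04 ,  1.466, -0.013,  1.343, -0.059]), 'qvel': array([-0.002, -0.   , -0.   ,  0.001,  0.001, -0.001, -0.   ]), 'effort': array([-1.0000e-03, -6.5633e+01,  1.3350e+00, -4.0383e+01, -6.0000e-02,
        4.4000e-02,  0.0000e+00]), 'ee_pos': array([0.16 , 0.63 , 0.222]), 'tcp_rot': array([-3.14 ,  0.   ,  2.893]), 'ft_force': array([ 0.178,  0.205, -0.392]), 'wrist_torque': array([0.012, 0.032, 0.058]), 'grasp_force': np.float64(0.0), 'grip_width': np.float64(0.087)}
scene {'fovy': 43.19146266433691, 'cx': 257.61256629056606, 'cy': 185.82333951967533, 'k1': -0.04197190328863867, 'world_to_cam': array([[ 0.88661538,  0.46224644,  0.01553694, -0.48931163],
       [ 0.35861789, -0.6658598 , -0.65423538, -0.12980956],
       [-0.29207255,  0.58562697, -0.75613138,  1.30088434],
       [ 0.        ,  0.        ,  0.        ,  1.        ]])}
scene catch_top 0.84 [191.9 205.4  57.1  53.6]
scene pin_top 0.83 [218.2 221.2  57.7  64.5]
scene crate 0.78 [216.7 239.  200.7 189.3]
scene phone 0.94 [261.9 170.1  51.9  40. ]
scene can 0.94 [13
[... 194 characters left out ...]
3.0944980448728, 'cy': 188.8576933460126, 'k1': -0.102019285372014, 'world_to_cam': array([[-0.01325776, -0.99961862, -0.02422497,  0.00955303],
       [-0.9822371 ,  0.01755469, -0.18682107,  0.58059015],
       [ 0.18717508,  0.02131783, -0.98209523,  0.901039  ],
       [ 0.        ,  0.        ,  0.        ,  1.        ]])}
top catch_top 0.62 [326.3 217.4  70.4  32.3]
top pin_top 0.68 [323.5 199.1  77.3  21.9]
top crate 0.97 [300.9 212.5 165.9 130.7]
top phone 0.97 [241.9 200.1  27.5  49.6]
top can 0.74 [319.1 197.6  76.9  17.6]
top can 0.6 [406.9 236.4  42.9  27. ]
top hammer 0.92 [280.1 281.9 118.3  43.2]
top torch 0.7 [286.6 134.2  18.5  30.1]
top keeper 0.79 [299.4 213.  161.1 127.8]
```

View pics/scene0.png

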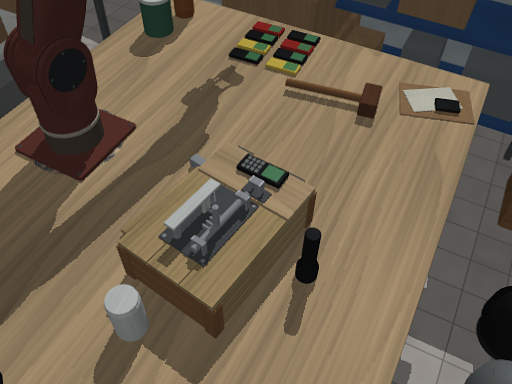

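View pics/top0.png

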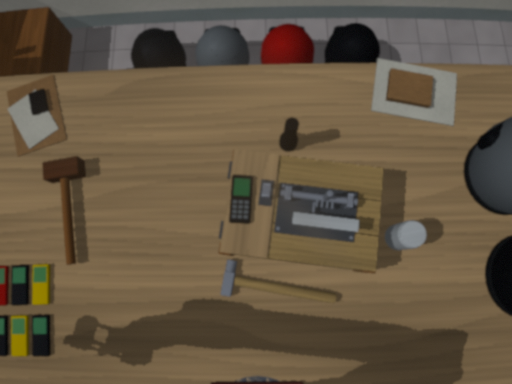

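The scene view shows the crate with the lid (and phone) at the far end. The pale catch bar is at about (192,207) and the pin top at about (215,207). In the top view the lid is to the left, the bar is near (325,221), and the hammer, torch and can are clear of the fitting.

```bash
cat > fit.py <<'E'
from h import *
from scipy.optimize import minimize
def T(p,P): 
    c,s=np.cos(p[2]),np.sin(p[2]); P=np.atleast_2d(P)/1000.
    return P@np.array([[c,-s,0],[s,c,0],[0,0,1]]).T+[p[0],p[1],0]
def box(x0,x1,y0,y1,z0,z1): return np.array([[x,y,z] for x in(x0,x1) for y in(y0,y1) for z in(z0,z1)])
def tops(x0,x1,y0,y1,z): return np.array([[x0,y0,z],[x1,y0,z],[x1,y1,z],[x0,y1,z]])
E
python3 - <<'E'
from fit import *
M={};C={};I={}
for n in("scene","top"):
    I[n]=vision.snapshot(n);C[n]=vision.calibration(n)
    M[n]=nets.silhouettes(n,"crate")[0]["mask"]
    # add own fitting/phone visible parts
    for l in("catch_top","pin_top","phone"):
        for d in nets.silhouettes(n,l)[:1]: M[n]=M[n]|d["mask"]
B=box(-120,120,-175,175,0,120)
def cost(p):
    t=0
    for n in M:
        h=cv2.convexHull((proj(C[n],T(p,B))*16).astype(np.int32).reshape(-1,1,2))
        m=np.zeros((384,512),np.uint8);cv2.fillConvexPoly(m,h,1,shift=4);m=m>0
        t+=(m^M[n]).sum()/M[n].sum()
    return t
best=min((minimize(cost,[x,y,w],method="Nelder-Mead",options=dict(initial_simplex=np.array([[x,y,w],[x+.03,y,w],[x,y+.03,w],[x,y,w+.1]]))) for x in(.5,.6) for y in(-.15,-.05) for w in(-.1,.1)),key=lambda r:r.fun)
p=best.x;print(best.fun,p)
np.save("p.npy",p)
out=[]
for n,(a,b) in(("scene",(190,140)),("top",(300,210))):
    k=4 ; w,h=100,75
    im=cv2.resize(I[n][b-h:b+h,a-w:a+w],None,fx=k,fy=k,interpolation=cv2.INTER_CUBIC) if 0 else None
def ov(n,x0,y0,w,h,k):
    im=cv2.resize(I[n][y0:y0+h,x0:x0+w],None,fx=k,fy=k,interpolation=cv2.INTER_CUBIC)
    for q,c in((tops(-120,120,-175,175,120),(0,255,0)),(tops(-43,-17,-115,25,178),(0,0,255)),(tops(11,41,79,97,158),(255,0,255))):
        cv2.polylines(im,[((proj(C[n],T(p,q))-[x0,y0]+.5)*k).astype(int)],True,c,1)
    for q in([26,-45,205],[26,-45,158]): cv2.circle(im,tuple(((proj(C[n],T(p,q))[0]-[x0,y0]+.5)*k).astype(int)),4,(255,255,0),1)
    return im
a=ov("scene",150,150,120,150,4)[:600,:];b=ov("top",215,140,190,140,4)
cv2.imwrite("pics/sA.png",ov("scene",115,140,200,150,4));cv2.imwrite("pics/tA.png",b)
print(C["top"]["cx"],[np.round(T(p,q),3) for q in([26,-45,205],[-30,-45,178])])
print({k:v for k,v in vision.calibration("wrist").items()})
E
```

```text
2.0 [-0.06666667  1.07444444  1.1037037 ]
253.0944980448728 [array([[-0.015,  1.077,  0.205]]), array([[-0.04 ,  1.027,  0.178]])]
{'fovy': 64.97732167548668, 'cx': 255.27284429806897, 'cy': 191.56129539032244, 'k1': -0.017337570179540934, 'tool_from_camera': array([[-7.55977828e-04, -9.59579603e-01, -2.81436339e-01,
         7.69217121e-02],
       [ 9.99998543e-01, -2.94684674e-04, -1.68138672e-03,
         6.20695151e-04],
       [ 1.53048943e-03, -2.81437200e-01,  9.59578428e-01,
        -1.61631728e-01],
       [ 0.00000000e+00,  0.00000000e+00,  0.00000000e+00,
         1.00000000e+00]])}
```

View pics/sA.png

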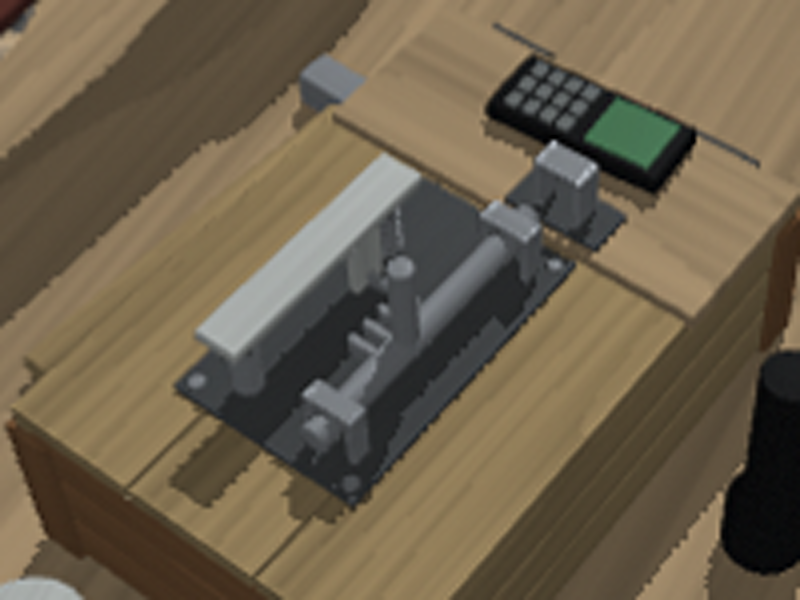

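View pics/tA.png

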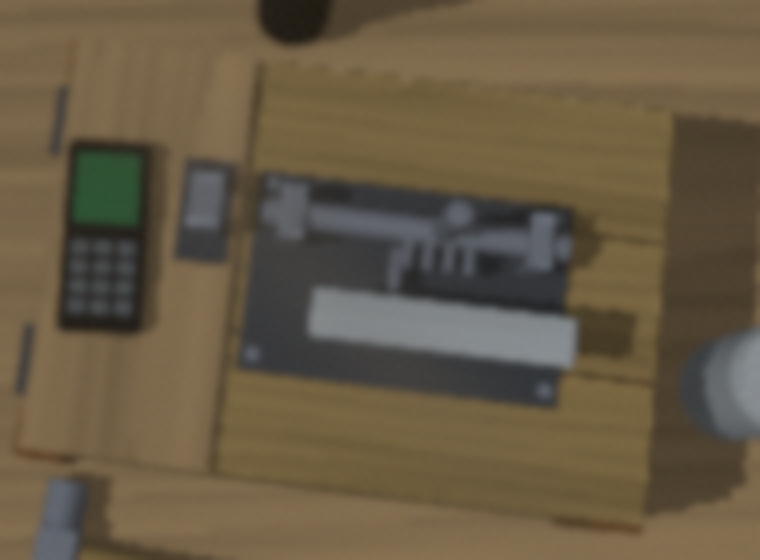

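The scene crop shows the bar-top corners at about (197,331), (236,352), (422,176) and (385,154), the pin top at (400,266), and the keeper at (567,163). The top crop shows the bar at (578,318), (574,368), (308,335) and (314,288), and the pin top at (459,211). The silhouette fit started badly, so I'll fit these points instead.

```bash
python3 - <<'E'
from fit import *
from scipy.optimize import least_squares
C={n:vision.calibration(n) for n in("scene","top")}
P=np.array([[-43,-115,178],[-17,-115,178],[-17,25,178],[-43,25,178],[26,-45,205],[26,88,158]])
S=np.array([[197,331],[236,352],[422,176],[385,154],[400,266],[567,163]])/4+[114.5,139.5]
P2=P
t=np.array([[574,368],[578,318],[314,288],[308,335],[459,211],[206,198]])/4+[214.5,139.5]
Pc=np.array([[120,-175,120],[-120,-175,120]]);tc=np.array([[672,113],[645,520]])/4+[214.5,139.5]
rs=lambda p:(proj(C["scene"],T(p,P))-S); rt=lambda p:np.r_[proj(C["top"],T(p,P))-t,proj(C["top"],T(p,Pc))-tc]
for nm,f in(("both",lambda p:np.r_[rs(p),rt(p)].ravel()),("scene",lambda p:rs(p).ravel()),("top",lambda p:rt(p).ravel())):
    r=least_squares(f,[.6,-.1,0],loss="soft_l1");print(nm,r.x.round(4));
    if nm=="both":p=r.x;print(rs(p).round(1).tolist(),rt(p).round(1).tolist())
np.save("p.npy",p)
print([T(p,q).round(4).tolist() for q in([26,-45,205],[-30,-45,178])])
E
```

```text
both [ 0.5225 -0.1127 -0.1394]
[[-1.3, -0.4], [-0.6, 1.0], [0.2, -1.0], [-0.7, -1.3], [-0.2, 0.2], [-0.3, -0.6]] [[-0.2, -0.8], [-0.2, -0.6], [-0.1, -1.0], [0.1, -0.6], [0.6, 0.0], [-0.4, -0.1], [0.2, -1.8], [-0.4, 1.0]]
scene [ 0.5238 -0.113  -0.1403]
top [ 0.5215 -0.1127 -0.138 ]
[[[0.542, -0.1608, 0.205]], [[0.4866, -0.1531, 0.178]]]
```

```bash
cat > mv.py <<'E'
from fit import *
from scipy.spatial.transform import Rotation as R
def rel(pos0,rpy0,pos,rpy):
    a=R.from_euler("xyz",rpy0);b=R.from_euler("xyz",rpy)
    d=a.inv().apply(np.array(pos)-pos0)/.5; r=(a.inv()*b).as_rotvec()/(np.pi/2)
    return d.round(4).tolist(),r.round(4).tolist()
E
python3 - <<'E'
from mv import *
p=np.load("p.npy"); s=env.sense()
w=p[2]+np.pi/2
print(s["tcp_rot"],T(p,[-2,-72,300]),w)
A=([.45,.35,.32],[np.pi,0,2.25]);B=(T(p,[-2,-72,300])[0],[np.pi,0,w])
print(rel(s["ee_pos"],s["tcp_rot"],*A));print(rel(*A,*B))
E
```

```text
[-3.14154413e+00  2.36310042e-05  2.89278867e+00] [[ 0.51056501 -0.1836946   0.3       ]] 1.4314106499083286
([-0.6999, -0.3999, -0.1949], [-0.0, 0.0, 0.4092])
([-0.9066, -0.5763, 0.04], [0.0, -0.0, 0.5211])
```

{"name": "step_arm", "arguments": {"xyz": [[-0.7, -0.4, -0.195], [-0.7, -0.4, -0.195], [-0.7, -0.4, -0.195], [-0.7, -0.4, -0.195], [-0.7, -0.4, -0.195], [-0.7, -0.4, -0.195], [-0.7, -0.4, -0.195], [-0.7, -0.4, -0.195], [-0.7, -0.4, -0.195], [-0.7, -0.4, -0.195]], "rotation": [[0, 0, 0.41], [0, 0, 0.41], [0, 0, 0.41], [0, 0, 0.41], [0, 0, 0.41], [0, 0, 0.41], [0, 0, 0.41], [0, 0, 0.41], [0, 0, 0.41], [0, 0, 0.41]], "fingers": -0.06}}

```text
time_s: 2.23
ee_pos: [0.4514, 0.348, 0.321]
tcp_rot: [3.141, -0.0, 2.248]
ft_force: [1.0, -0.4, 0.5]
grip_width: 0.0415
grasp_force: 0.0
```

{"name": "step_arm", "arguments": {"xyz": [[-0.907, -0.576, 0.04], [-0.907, -0.576, 0.04], [-0.907, -0.576, 0.04], [-0.907, -0.576, 0.04], [-0.907, -0.576, 0.04], [-0.907, -0.576, 0.04], [-0.907, -0.576, 0.04], [-0.907, -0.576, 0.04], [-0.907, -0.576, 0.04], [-0.907, -0.576, 0.04]], "rotation": [[0, 0, 0.521], [0, 0, 0.521], [0, 0, 0.521], [0, 0, 0.521], [0, 0, 0.521], [0, 0, 0.521], [0, 0, 0.521], [0, 0, 0.521], [0, 0, 0.521], [0, 0, 0.521]]}}

```text
time_s: 3.07
ee_pos: [0.4963, -0.066, 0.3049]
tcp_rot: [3.141, -0.001, 1.43]
ft_force: [1.5, -0.2, -0.4]
grip_width: 0.0409
grasp_force: 0.0
```

```bash
python3 - <<'E'
from mv import *
p=np.load("p.npy"); s=env.sense()
print(s["q"].round(2),rel(s["ee_pos"],s["tcp_rot"],T(p,[-2,-72,280])[0],[np.pi,0,p[2]+np.pi/2]))
E
```

```text
[-0.72 -0.05  0.75  1.72  0.03  1.46 -0.12] ([-0.2291, 0.0611, 0.0496], [0.0006, -0.0007, -0.0007])
```

{"name": "step_arm", "arguments": {"xyz": [[-0.229, 0.061, 0.05], [-0.229, 0.061, 0.05], [-0.229, 0.061, 0.05], [-0.229, 0.061, 0.05], [-0.229, 0.061, 0.05], [-0.229, 0.061, 0.05]], "rotation": [[0, 0, 0], [0, 0, 0], [0, 0, 0], [0, 0, 0], [0, 0, 0], [0, 0, 0]]}}

```text
time_s: 3.57
ee_pos: [0.5109, -0.181, 0.2796]
tcp_rot: [-3.141, -0.0, 1.43]
ft_force: [0.1, 0.4, 0.1]
grip_width: 0.0407
grasp_force: 0.0
```

```bash
cat > look.py <<'E'
from mv import *
import sys
p=np.load("p.npy"); s=env.sense(); im=vision.snapshot("wrist"); c=vision.calibration("wrist")
X=np.eye(4);X[:3,:3]=R.from_euler("xyz",s["tcp_rot"]).as_matrix();X[:3,3]=s["ee_pos"]
w2c=np.linalg.inv(X@np.array(c["tool_from_camera"]))
np.save("w2c.npy",w2c)
k=1.5
o=cv2.resize(im,None,fx=k,fy=k,interpolation=cv2.INTER_CUBIC)
for q,cl in((tops(-43,-17,-115,25,178),(0,0,255)),(tops(11,41,79,97,158),(255,0,255)),(tops(11,41,31,49,158),(255,0,255)),(tops(11,41,-106,-88,158),(255,0,255))):
    cv2.polylines(o,[((proj(c,T(p,q),w2c)+.5)*k).astype(int)],True,cl,1)
cv2.circle(o,tuple(((proj(c,T(p,[26,-45,205]),w2c)[0]+.5)*k).astype(int)),6,(255,255,0),1)
cv2.imwrite(sys.argv[1],o)
print(s["ee_pos"].round(4),s["tcp_rot"].round(4),s["time_s"], s["ft_force"])
E
python3 look.py pics/w1.png
```

```text
[ 0.5109 -0.181   0.2796] [-3.1414e+00 -2.0000e-04  1.4302e+00] 3.5667 [0.10783972 0.42889391 0.13664918]
```

View pics/w1.png

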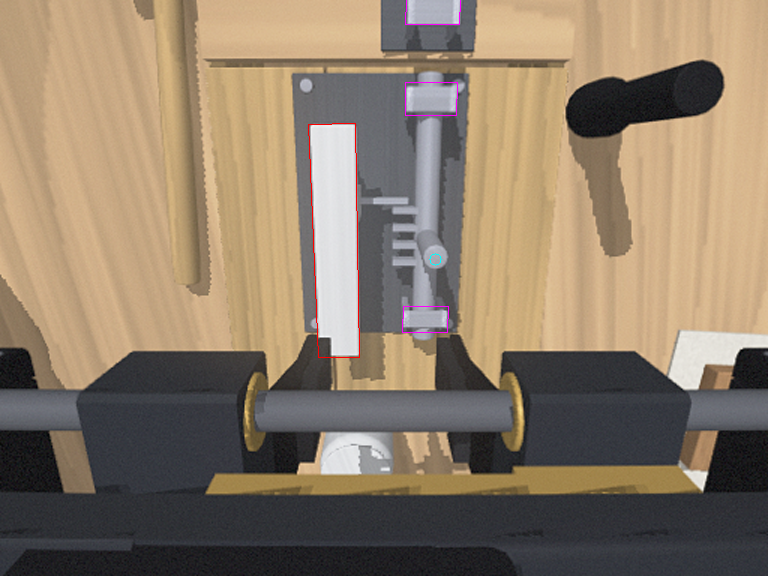

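The wrist view shows the model outlines lying on the bar (309–358, 124–356), the guides and the pin top (435,258) to within about 1 mm. I'll descend to just above the bar, behind the pin.

```bash
python3 - <<'E'
from mv import *
p=np.load("p.npy"); s=env.sense()
print(s["ee_pos"],rel(s["ee_pos"],s["tcp_rot"],T(p,[-2,-73,183])[0],[np.pi,0,p[2]+np.pi/2]))
E
```

```text
[ 0.51110351 -0.18019322  0.27966169] ([-0.0092, -0.0001, 0.1933], [-0.0, -0.0003, 0.0003])
```

{"name": "step_arm", "arguments": {"xyz": [[-0.008, 0, 0.05], [-0.009, 0, 0.1], [-0.009, 0, 0.14], [-0.009, 0, 0.17], [-0.009, 0, 0.187], [-0.009, 0, 0.193], [-0.009, 0, 0.193], [-0.009, 0, 0.193]], "rotation": [[0, 0, 0], [0, 0, 0], [0, 0, 0], [0, 0, 0], [0, 0, 0], [0, 0, 0], [0, 0, 0], [0, 0, 0]]}}

```text
time_s: 4.28
ee_pos: [0.5108, -0.1856, 0.184]
tcp_rot: [3.14, -0.0, 1.431]
ft_force: [-0.3, 0.3, -0.4]
grip_width: 0.0409
grasp_force: 0.0
```

```bash
cat > st.py <<'E'
from mv import *
p=np.load("p.npy"); s=env.sense()
d=R.from_euler("z",-p[2]); print("crate mm",(d.apply(s["ee_pos"]-[p[0],p[1],0])*1000).round(1),"yawerr",round(s["tcp_rot"][2]-p[2]-np.pi/2,4),"F",d.apply(s["ft_force"]).round(2),s["grip_width"],s["time_s"])
E
python3 st.py
```

```text
crate mm [ -1.5 -73.9 184. ] yawerr -0.0002 F [-0.31  0.24 -0.37] 0.0408761887208814 4.2833
```

{"name": "step_arm", "arguments": {"xyz": [[0, 0, 0.01], [0, 0, 0.018], [0, 0, 0.024], [0, 0, 0.028], [0, 0, 0.03], [0, 0, 0.03], [0, 0, 0.03], [0, 0, 0.03]], "rotation": [[0, 0, 0], [0, 0, 0], [0, 0, 0], [0, 0, 0], [0, 0, 0], [0, 0, 0], [0, 0, 0], [0, 0, 0]]}}

```text
time_s: 4.95
ee_pos: [0.5111, -0.1861, 0.1687]
tcp_rot: [3.14, 0.0, 1.43]
ft_force: [2.4, 0.0, 6.2]
grip_width: 0.0409
grasp_force: 2.9
```

```bash
python3 st.py; python3 look.py pics/w2.png
```

```text
crate mm [ -1.2 -74.3 168.7] yawerr -0.001 F [2.36 0.35 6.19] 0.040886332184222135 4.95
[ 0.5111 -0.1861  0.1687] [3.1397 0.     1.4304] 4.95 [2.38274668 0.02173038 6.18523005]
```

View pics/w2.png

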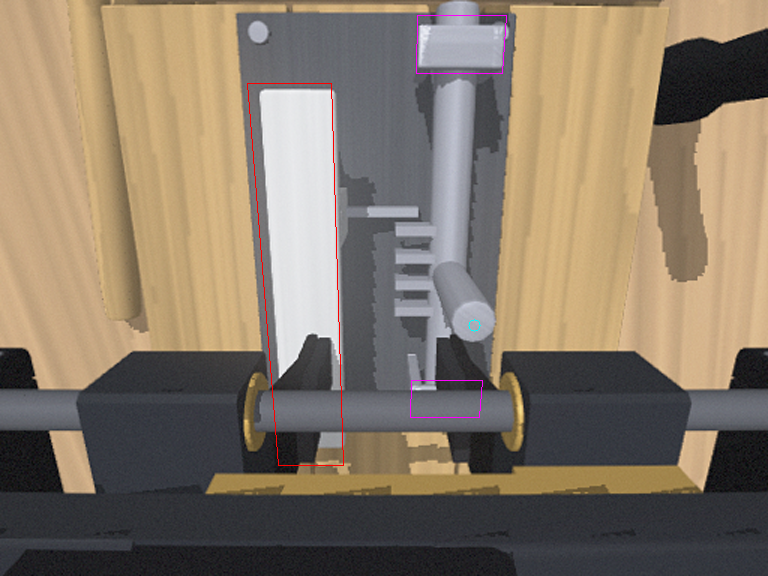

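The wrist view shows the bar pressed below its outline, with a 6.2 N reading that fits about 9 mm. The right fingertip (columns 437–480) stands behind the pin. Now the push along +y.

{"name": "step_arm", "arguments": {"xyz": [[0.008, 0, 0], [0.017, 0, 0], [0.026, 0, 0], [0.035, 0, 0], [0.044, 0, 0], [0.053, 0, 0], [0.062, 0, 0], [0.071, 0, 0], [0.08, 0, 0], [0.09, 0, 0]], "rotation": [[0, 0, 0], [0, 0, 0], [0, 0, 0], [0, 0, 0], [0, 0, 0], [0, 0, 0], [0, 0, 0], [0, 0, 0], [0, 0, 0], [0, 0, 0]]}}

```text
time_s: 5.83
ee_pos: [0.5163, -0.1437, 0.1686]
tcp_rot: [3.141, 0.003, 1.428]
ft_force: [-0.5, -6.7, 6.0]
grip_width: 0.0409
grasp_force: 4.2
```

```bash
python3 st.py
```

```text
crate mm [ -1.8 -31.6 168.6] yawerr -0.0032 F [ 0.42 -6.71  6.04] 0.0409122715567051 5.8333
```

{"name": "step_arm", "arguments": {"xyz": [[0.006, 0, 0], [0.011, 0, 0], [0.016, 0, 0], [0.021, 0, 0], [0.025, 0, 0], [0.028, 0, 0], [0.031, 0, 0], [0.033, 0, 0], [0.033, 0, 0], [0.033, 0, 0]], "rotation": [[0, 0, 0], [0, 0, 0], [0, 0, 0], [0, 0, 0], [0, 0, 0], [0, 0, 0], [0, 0, 0], [0, 0, 0], [0, 0, 0], [0, 0, 0]]}}

```text
time_s: 6.67
ee_pos: [0.5185, -0.1288, 0.1686]
tcp_rot: [3.141, 0.004, 1.427]
ft_force: [-0.9, -10.8, 5.8]
grip_width: 0.0406
grasp_force: 6.5
```

```bash
python3 st.py; python3 look.py pics/w3.png
```

```text
crate mm [ -1.8 -16.5 168.6] yawerr -0.0043 F [  0.63 -10.82   5.77] 0.04060817813575705 6.6667
[ 0.5185 -0.1288  0.1686] [3.1405 0.0039 1.4271] 6.6667 [ -0.87503933 -10.80525535   5.77160853]
```

View pics/w3.png

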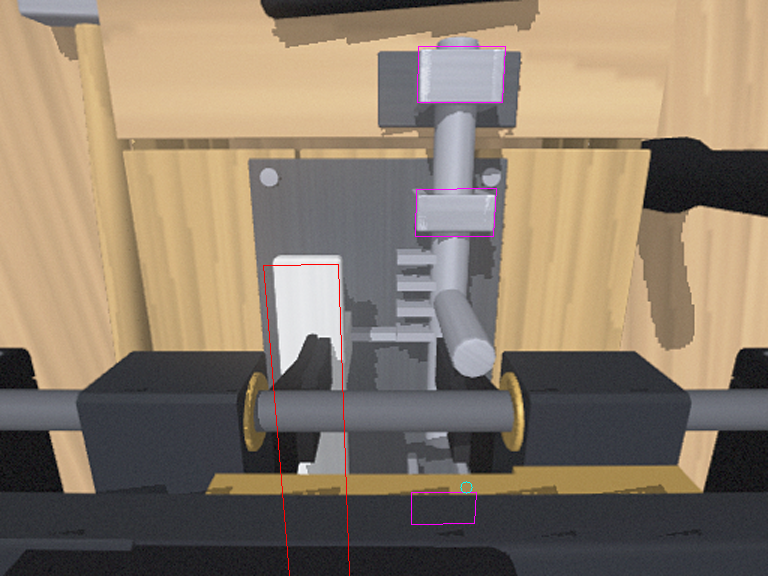

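The bolt has passed through the keeper, and the pin top is at (473,357). I'll push a few mm more to tell the stop from friction.

{"name": "step_arm", "arguments": {"xyz": [[0.003, 0, 0], [0.006, 0, 0], [0.009, 0, 0], [0.012, 0, 0], [0.012, 0, 0], [0.012, 0, 0]], "rotation": [[0, 0, 0], [0, 0, 0], [0, 0, 0], [0, 0, 0], [0, 0, 0], [0, 0, 0]]}}

```text
time_s: 7.22
ee_pos: [0.5185, -0.1282, 0.1687]
tcp_rot: [3.14, 0.01, 1.422]
ft_force: [-1.8, -27.1, 3.5]
grip_width: 0.0413
grasp_force: 14.9
```

```bash
python3 st.py; python3 - <<'E'
from mv import *
from scipy.optimize import brentq
p=np.load("p.npy");c=vision.calibration("wrist");w=np.load("w2c.npy")
for y in(-6,-2,0,2):print(y,(proj(c,T(p,[26,y,205]),w)[0]*1.5).round())
E
```

```text
crate mm [ -1.9 -16.  168.7] yawerr -0.0098 F [  2.01 -27.05   3.48] 0.041301332190083036 7.2167
-6 [472. 382.]
-2 [473. 370.]
0 [473. 364.]
2 [474. 358.]
```

The force jumped to 27 N with 0.5 mm of movement, and the pin is at y = +2, so the bolt is at its stop. Now I'll ease off, lift, back away from the pin and rise clear.

{"name": "step_arm", "arguments": {"xyz": [[-0.004, 0, 0], [-0.008, 0, 0], [-0.008, 0, -0.01], [-0.008, 0, -0.02], [-0.008, 0, -0.03], [-0.008, 0, -0.035], [-0.015, 0, -0.035], [-0.025, 0, -0.035], [-0.035, 0, -0.035], [-0.035, 0, -0.035]], "rotation": [[0, 0, 0], [0, 0, 0], [0, 0, 0], [0, 0, 0], [0, 0, 0], [0, 0, 0], [0, 0, 0], [0, 0, 0], [0, 0, 0], [0, 0, 0]]}}

```text
time_s: 8.05
ee_pos: [0.517, -0.1374, 0.1856]
tcp_rot: [3.142, 0.0, 1.429]
ft_force: [0.4, -0.3, 0.1]
grip_width: 0.0409
grasp_force: 0.0
```

{"name": "step_arm", "arguments": {"xyz": [[0, 0, -0.04], [0, 0, -0.1], [0, 0, -0.16], [0, 0, -0.2], [0, 0, -0.22], [0, 0, -0.22], [0, 0, -0.22], [0, 0, -0.22]], "rotation": [[0, 0, 0], [0, 0, 0], [0, 0, 0], [0, 0, 0], [0, 0, 0], [0, 0, 0], [0, 0, 0], [0, 0, 0]]}}

```text
time_s: 8.72
ee_pos: [0.5166, -0.1361, 0.2941]
tcp_rot: [-3.14, 0.0, 1.431]
ft_force: [-0.4, 0.0, -0.1]
grip_width: 0.0409
grasp_force: 0.0
```

```bash
sed -i 's/\[26,-45,205\]/[26,2,205]/' look.py; python3 st.py; python3 look.py pics/w4.png
```

```text
crate mm [ -2.6 -24.  294.1] yawerr -0.0008 F [-0.43 -0.03 -0.14] 0.04092107875333998 8.7167
[ 0.5166 -0.1361  0.2941] [-3.1396e+00  2.0000e-04  1.4306e+00] 8.7167 [-0.42844504  0.02636356 -0.14392295]
```

View pics/w4.png

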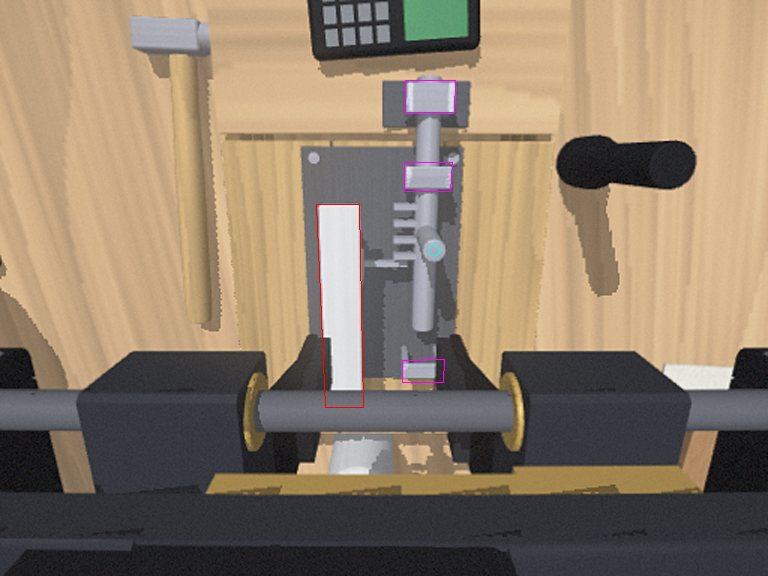

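The bar fills its raised outline (317–362, 204 down), the pin is at its home mark (433,250), and the tongue sits behind the last lug. Nothing else has moved.

```bash
python3 -c "
from workcell import job
print(job.job_done())"
```

```text
the job is handed in; nothing more can be done
None
```

The bolt is fully home in the keeper, the catch has sprung back up and locked it, the arm is clear, and the job is handed in at about 9 s of the 32 s allowed.

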